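Lock the strainer basket into its draining stand

TASK

Hang the strainer basket in the draining stand and lock it: find how the stand's slotted collar is turned, drop the basket's three lugs through the three gaps, and twist the basket clockwise (seen from above) until all the lugs drop into the locking notches. Then let go and leave it hanging there upright. Work gently, without forcing basket or collar, and leave the dropper bottle, strip pot, carton and glass jar standing where they are.

Things in the scene. Friction and masses are not known exactly. Their poses are not given: they have to be found in the camera images.
- basket: Loose strainer basket, upright at the start: perforated steel cup, 72 mm wide (62 at the foot), 40 mm high, with a bridge handle over it, 90 mm in all, 0.2 to 0.41 kg. Origin: centre of its underside, z up, x along the handle. Three equal lugs stick out level at 30, 150 and 270 degrees from x (anticlockwise from above): 10 mm wide, 8 mm thick, undersides 28 mm above the origin, reaching 52 mm from the axis.
- basket_center (a point): Centre of the basket, half-way up: on its axis, 45 mm above its underside; axes as basket.
- basket_handle (a point): Middle of the basket's handle, 38 mm above basket_center: a straight black bar along x, 72 mm long, 14 mm wide (y) and 14 mm high, with 36 mm of air between it and the cup's rim, on two 6 mm thick posts at x = +-30 mm. Grip it across y.
- stand: Draining stand, fixed: round steel foot 148 mm wide, three legs, and on them a grey bayonet collar: a level ring, bore 78 mm (the cup has 3 mm to spare all round), outside 116 mm. Its 6 mm thick top has three equal gaps, 30 degrees wide and 120 degrees apart; a lug has about +-6 degrees to spare in one. Origin: centre of the underside, z up. Turning the stiff collar would take about 5 N m: do not.
- stand_mouth (a point): Centre of the collar's top face, 85 mm above the trolley. THE COLLAR'S TURN IS NOT GIVEN: one gap lies anywhere within +-0.40 rad of this frame's x, the others 120 degrees on: look, or feel with the lugs. basket_center above this point: +17 mm with the lugs on the collar's top, -1 mm with them through the gaps on the inner ledges, -8 mm in the notches (locked). Axes as stand.
- stand_notch (a point): On the stand's axis at the notch floors, 60 mm above the trolley; axes as stand. Each notch's middle lies 50 degrees clockwise (from above) of its gap's middle, under the top, and is 7 mm deeper than the ledge between them; a lug has +-3 degrees to spare there, with a solid end stop just past it. Over the ledge a lug has 4 mm of play. Anticlockwise of the gap is a stop. Weight or a light push seats it.
- dropper: Brown dropper bottle, 38 mm wide, 103 mm high, stands near the middle of the trolley; origin at its underside. Leave alone.
- pot: Round pot with black cap, 43 mm wide, 87 mm high, near the right edge; origin at its underside. Leave alone.
- carton: White carton with a coloured stripe, 50 x 55 x 95 mm high, near the left edge; origin at its underside. Leave alone.
- jar: Glass staining jar with lid, 62 mm wide, 118 mm high, near the right edge towards the back; origin at its underside. Leave alone.

How it is judged:
On the way, in this order (a step that is already met when the one before it is completed fails the run):
1. the lugs are through the gaps of the collar (z of basket_center in the frame of stand_mouth below 0.004 m and horizontal distance between basket_center and stand_mouth below 0.008 m), for 0.1 s.
2. the lugs have dropped into the notches (z of basket_center in the frame of stand_mouth between -0.011 and -0.005 m and horizontal distance between basket_center and stand_mouth below 0.006 m), for 0.2 s.
At the end, for the whole second after the job is handed in: The basket hangs in the stand with its lugs in the notches: its centre 5 to 11 mm below the collar's top face (8 mm nominal), within 6 mm of the stand's axis, tilted less than 0.06 rad, at rest and released (all of step 2 and angle between basket's own z axis and vertical below 0.06 rad and linear speed of basket below 0.02 m/s); the robot touches nothing.
It fails at once if the basket is forced against the stand with more than 60 N (contact force between basket and stand above 60 N).
It fails at once if the dropper bottle is moved more than 30 mm or tipped (distance of dropper from where it was at the start of the episode above 0.03 m or angle between dropper's own z axis and vertical above 0.4 rad).
It fails at once if the strip pot is moved more than 30 mm or tipped (distance of pot from where it was at the start of the episode above 0.03 m or angle between pot's own z axis and vertical above 0.4 rad).
It fails at once if the carton is moved more than 30 mm or tipped (distance of carton from where it was at the start of the episode above 0.03 m or angle between carton's own z axis and vertical above 0.4 rad).
It fails at once if the glass jar is moved more than 30 mm or tipped (distance of jar from where it was at the start of the episode above 0.03 m or angle between jar's own z axis and vertical above 0.4 rad).
It also fails if it takes over 51 s, if anything falls off the work surface, if the arm or the gripper's body presses on something with over 40 N, if the wrist force passes 120 N, or if a joint passes its speed limit or range.

ROBOT

A 6-joint arm with a two-finger parallel gripper is mounted at the origin on a cart in front of the work surface, level with it; the furniture and walls round the work are solid. World frame = base frame: x ahead of the robot, y to its left, z up, the work surface at z = 0. Lengths are in m, angles in rad, forces in N, time in s.
With the tool pointing down it reaches from about 0.3 to 0.875 m from the base axis. Payload 6.4 kg.
Tool frame: the origin (TCP) lies at the very end of the fingers, on their centre line; the grasp point (between the pads) lies manip.pinch_z behind it (manip.pinch_z is the distance from the TCP to the grasp point, in m); z points along the fingers, y is the direction in which the jaws open and shut (so a half turn about z gives the same grasp; the last joint's range is limited). The gripper opens to 88 mm and grips with 3 to 60 N. Pads are 18 mm wide; open, the fingers measure 123 mm over their backs; the gripper's body (75 mm by 187 mm) begins 45 mm behind the grasp point.
Start: joints at [-1.384, 0.181, 1.607, -0, 1.354, -0.206], TCP at [0.22, -0.531, 0.239] pointing down, gripper open.
Joint ranges: [-2.99, 2.99], [-0.89, 2.07], [0.3, 2.58], [-1.14, 4.28], [0, 2.63], [-3.12, 3.12]. Speed limits (rad/s): [2.57, 2.57, 3.01, 3.14, 3.14, 3.14].

INTERFACE

Orientations are given as a unit quaternion [x, y, z, w].
In Python, from workcell import manip gives the robot as it stands.
- The arm moves only by the tool servo_tool, never from a script. Its argument "rows" is one flat list of numbers, 4 for each row, row after row: the shift along the world's x, y, z scaled (see below), then the turn about the world's z scaled (see below). A call has exactly 5 rows; each row shifts and turns the commanded pose from where the row before left it; what a row does not reach is not made up. The controller multiplies each number of a shift by 0.3 m and each number of a turn by 0.5 rad. A row lasts 1/8 s, in which the tool goes at most 62.5 mm and 10.7 degrees, less where a joint would pass 70% of its speed; a pose out of reach is approached as far as the arm can. A call with a number of a shift or a turn outside -1 to 1 is refused whole. A call with a gripper value outside its range is refused whole. "gripper" is the opening in per cent of the stroke, from 0 (shut) to 100 (fully open), set as the call begins (left out, the last holds). The fingers move at their own pace and stop on an object; the grip force is fixed at half the most. Time passes only in rows, so rows that do not move let the fingers close, or fill a call up. It gives the time, the measured TCP pose, the force and the opening at its end, in the units of the state.
- manip.read_state(): the state, without advancing time (a new reading comes with each control period).
- manip.grab_frame(name): name is "side" or "top"; returns a dict with "image" (384x512x3 uint8, blue, green, red), "vertical_fov" (degrees; the focal length in pixels is half the picture's height over the tangent of half this angle, whatever the lens; pixels are square), "cx", "cy" (the principal point, pixels), "k1" (the pictures are not rectified: a ray, as slopes to the right and down, at radius r is drawn at 1 + k1 r^2 times it, then the intrinsics apply), "R" (3x3) and "t" (3): a world point X has camera coordinates R X + t. Camera axes: x right, y down, z forward; pixel columns grow to the right and rows downward; lengths in m; the calibration is good to about 2 mm. A picture is of the moment at which its call begins. There is no depth.
- manip.sign_off(): hands the job in, once; it reports no verdict.
The state is a dict: "time": time; "q": joint angles; "joint_vel": joint speeds; "joint_torque": joint torques, N m; "tcp_pos": TCP position; "orientation": TCP orientation; "force": force on the tool from outside, world axes, zero at the start; "torque": the same for the moment, N m; "gripper_width": finger opening in m.
Only numpy, scipy, OpenCV 4.12 (cv2) and the standard library are available. Lean on these libraries where they do the work, as an engineer would, in place of code of your own. Each camera call takes 0.05 s, during which the arm holds its last target.

## Working session

There is one attempt and no reset: what is moved stays moved. The work goes in short steps, Python scripts to look and compute and a tool call to move; the robot and the scene stay as the last step left them, time stands still between calls to the robot, and variables do not carry over. Pictures are saved under pics/ and viewed, and the job is handed in when it is done.

Besides the shell and the picture viewer there is one more tool, called after "Emit:" by a JSON object that holds its "name" and its "arguments". servo_tool: Moves the arm, as the interface text tells. Its arguments: {"type":"object","properties":{"rows":{"type":"array","items":{"type":"number","minimum":-1,"maximum":1}},"gripper":{"type":"number"}},"required":["rows"]}

```bash
mkdir -p pics; ls; python3 - <<'E'
from workcell import manip
import cv2
print(manip.read_state(), manip.pinch_z)
for n in ("side","top"):
    f=manip.grab_frame(n); cv2.imwrite(f"pics/{n}0.png",f["image"])
    print(n,{k:v for k,v in f.items() if k!="image"})
E
```

```text
pics
{'time': 0.0, 'q': array([-1.38429113e+00,  1.81565879e-01,  1.60801668e+00,  1.22820109e-05,
        1.35381778e+00, -2.06332051e-01]), 'joint_vel': array([ 3.10961335e-04, -8.47753006e-06, -8.32389806e-04,  2.30973786e-04,
        8.62265520e-04,  1.21211036e-03]), 'joint_torque': array([ 1.30408345e-03, -4.33865762e+01, -3.41846895e+01,  7.03119719e-02,
        3.85660864e-02, -1.21193561e-04]), 'tcp_pos': array([ 0.22001473, -0.53064642,  0.237792  ]), 'orientation': array([ 9.80771659e-01,  1.95156695e-01,  1.49555206e-05, -9.03735471e-04]), 'force': array([ 1.21004933, -0.07652068,  0.12723444]), 'torque': array([-0.0404586 ,  0.04541693, -0.0268706 ]), 'gripper_width': 0.08829843589425139} 0.0187
side {'vertical_fov': 44.99319342950865, 'cx': 256.5644912554278, 'cy': 189.37412017221817, 'k1': 0.06496667300143145, 'R': array([[-0.85125551, -0.52468394,  0.00841489],
       [-0.31925089,  0.50509768, -0.80184488],
       [ 0.41646479, -0.68526134, -0.597473  ]]), 't': array([0.40982881, 0.22912958, 1.27494077])}
top {'vertical_fov': 51.8488028179174, 'cx': 257.9432594151375, 'cy': 196.3665502572555, 'k1': -0.06593406430952259, 'R': array([[ 0.02790838, -0.99950131, -0.01477343],
       [-0.9951042 , -0.02637779, -0.09524622],
       [ 0.09480903,  0.01735927, -0.99534411]]), 't': array([-0.0058676 ,  0.50045308,  0.9864453 ])}
```

View pics/side0.png

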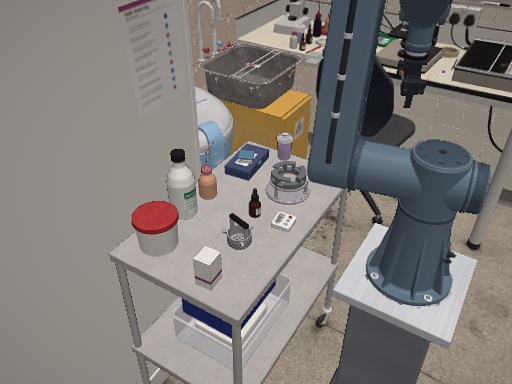

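View pics/top0.png

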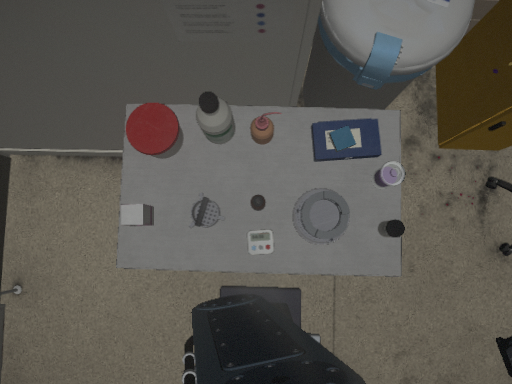

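The side view shows the basket at about (238,232), dropper (255,203), stand (288,180). The top view shows the basket at (206,212), dropper (258,202), stand (321,215), jar (391,174), pot (395,228) and carton (135,215). I'll enlarge both.

```bash
python3 - <<'E'
import cv2,numpy as np
t=cv2.imread("pics/top0.png"); s=cv2.imread("pics/side0.png")
def cr(im,x,y,w,h,k): return cv2.resize(im[y:y+h,x:x+w],None,fx=k,fy=k,interpolation=cv2.INTER_CUBIC)
a=cr(t,285,180,72,72,8); cv2.imwrite("pics/t_stand.png",a)
a=cr(t,170,180,72,64,8); cv2.imwrite("pics/t_bask.png",a)
a=np.hstack([cr(s,215,205,50,50,8),cr(s,263,155,50,50,8)]); cv2.imwrite("pics/s_both.png",a)
E
```

```text
(no output)
```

View pics/t_stand.png

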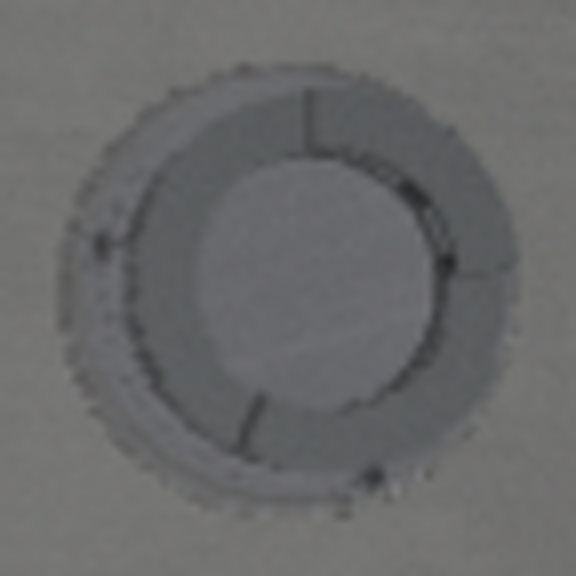

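View pics/t_bask.png

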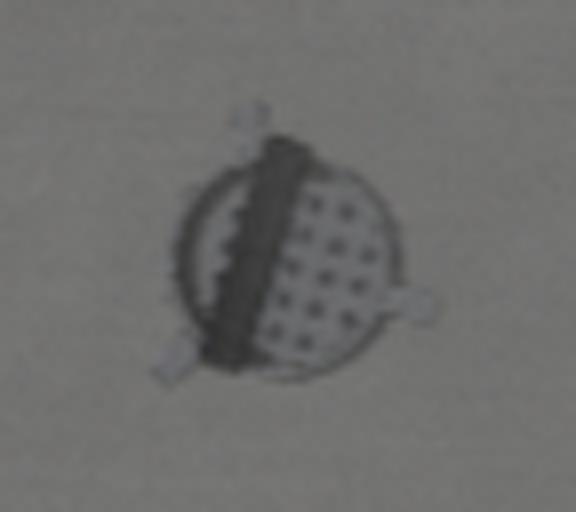

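View pics/s_both.png

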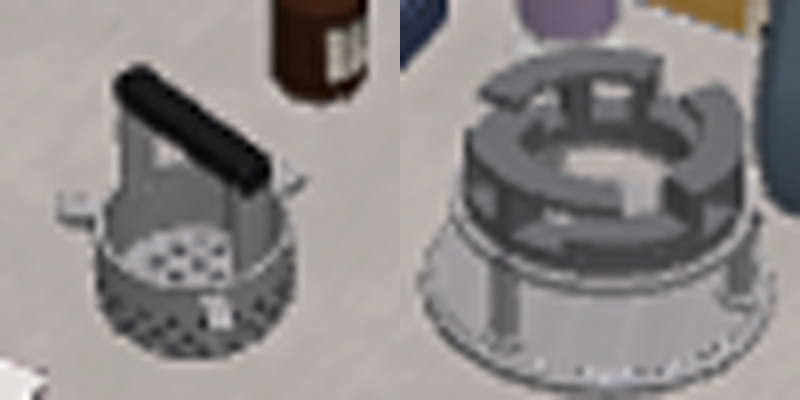

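```bash
cat > h.py <<'E'
import cv2,numpy as np
from workcell import manip
def cam(f):
    fl=f["image"].shape[0]/2/np.tan(np.radians(f["vertical_fov"])/2)
    K=np.array([[fl,0,f["cx"]],[0,fl,f["cy"]],[0,0,1.]]); return K,np.array([f["k1"],0,0,0,0.])
def ray(f,uv):
    K,D=cam(f); p=cv2.undistortPoints(np.float64(uv).reshape(-1,1,2),K,D).reshape(-1,2)
    d=np.c_[p,np.ones(len(p))]@np.array(f["R"]); return -np.array(f["R"]).T@f["t"],d
def plane(f,uv,z):
    c,d=ray(f,uv); return c+d*((z-c[2])/d[:,2])[:,None]
def proj(f,X):
    K,D=cam(f); return cv2.projectPoints(np.float64(X).reshape(-1,1,3),cv2.Rodrigues(np.array(f["R"]))[0],np.float64(f["t"]),K,D)[0].reshape(-1,2)
def rect(f,c,half,z,n=500):
    # north-up map: right = -y, up = +x
    g=np.linspace(-half,half,n); Y,X=np.meshgrid(c[1]-g,c[0]-g)
    P=proj(f,np.c_[X.ravel(),Y.ravel(),np.full(X.size,z)]).reshape(n,n,2).astype(np.float32)
    return cv2.remap(f["image"],P[...,0],P[...,1],cv2.INTER_CUBIC)
E
python3 - <<'E'
from h import *
T=manip.grab_frame("top");S=manip.grab_frame("side")
print("stand top", plane(T,[[285+323/8,180+278/8],[321,215]],.085), "side",plane(S,[[263+25+.6*1,155+140/8]],.085))
o=np.array([[285+315/8,180+282/8]]) # bore centre
print("bore",plane(T,o,.085))
print("basket handle top", plane(T,[[170+285/8,180+150/8],[170+230/8,180+355/8]],.09), "side",plane(S,[[215+135/8,205+78/8],[215+255/8,205+172/8]],.09))
print("dropper",plane(T,[[258,202]],.1),"jar",plane(T,[[391,174]],.118),"pot",plane(T,[[395,228]],.087),"carton",plane(T,[[132,215]],.095))
c=plane(T,o,.085)[0]
cv2.imwrite("pics/rect.png",np.hstack([cv2.resize(rect(x,c,.09,.085),(400,400)) for x in (T,S)]))
E
```

```text
stand top [[ 0.45474463 -0.15570697  0.085     ]
 [ 0.45387282 -0.14524724  0.085     ]] side [[ 0.4485132  -0.14394833  0.085     ]]
bore [[ 0.45348645 -0.15332942  0.085     ]]
basket handle top [[0.4850707  0.13174299 0.09      ]
 [0.42336441 0.14574955 0.09      ]] side [[0.48090419 0.13700934 0.09      ]
 [0.41718947 0.15694324 0.09      ]]
dropper [[0.4798214  0.00591508 0.1       ]] jar [[ 0.55220366 -0.3033819   0.118     ]] pot [[ 0.42726016 -0.32253051  0.087     ]] carton [[0.44086494 0.3066924  0.095     ]]
```

View pics/rect.png

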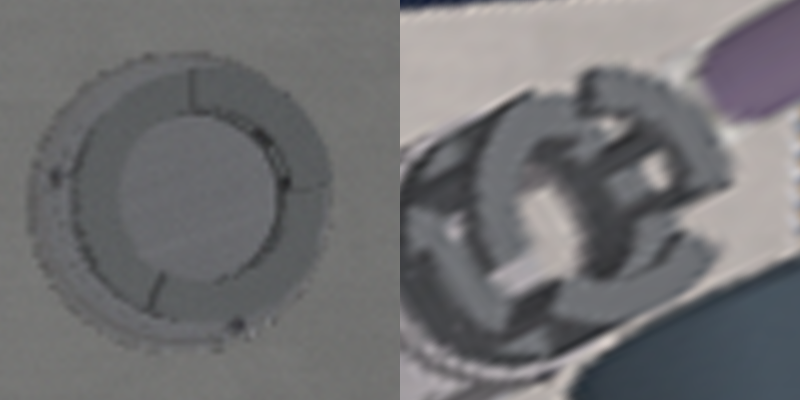

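```bash
python3 - <<'E'
from h import *
S=manip.grab_frame("side");T=manip.grab_frame("top")
c=np.array([.453,-.155])
cv2.imwrite("pics/rS.png",rect(S,c,.075,.085,600))
cv2.imwrite("pics/rT.png",cv2.convertScaleAbs(rect(T,c,.075,.085,600),alpha=2.2,beta=-70))
E
```

```text
(no output)
```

View pics/rS.png

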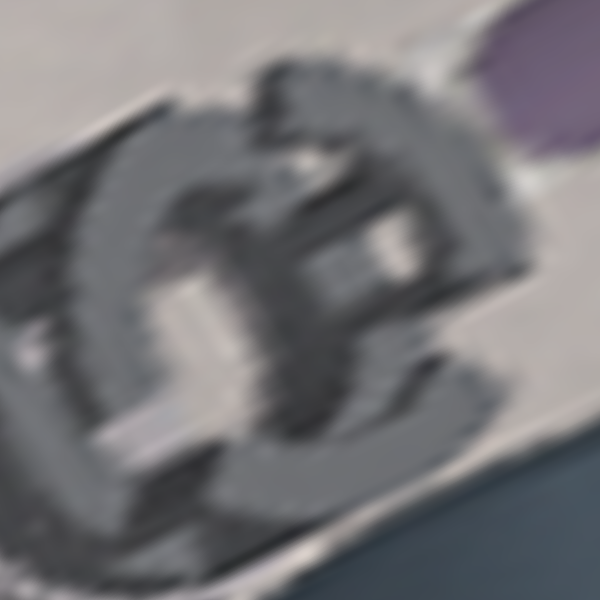

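View pics/rT.png

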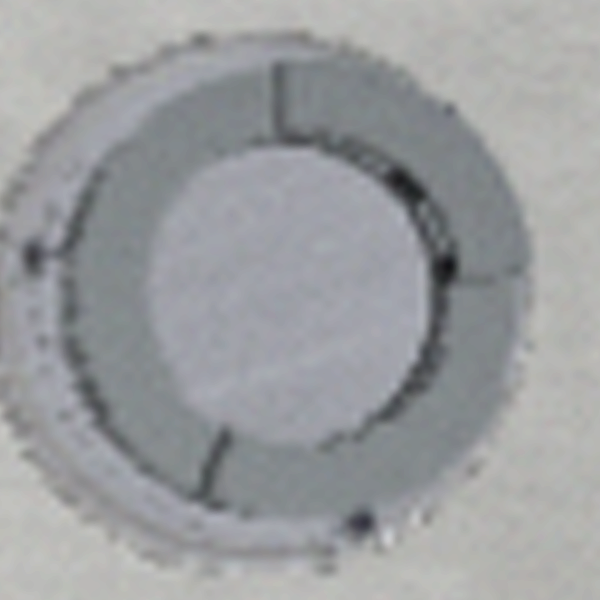

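```bash
python3 - <<'E'
from h import *
from scipy.optimize import least_squares
T=manip.grab_frame("top");S=manip.grab_frame("side")
c=np.array([.453,-.155])
def w(px,c=c,half=.075,n=600):
    px=np.float64(px); s=2*half/(n-1); return np.c_[c[0]+half-px[:,1]*s, c[1]+half-px[:,0]*s]
def fit(P):
    r=least_squares(lambda p:np.hypot(*(P-p[:2]).T)-p[2],[*P.mean(0),.05]); return r.x, np.abs(r.fun).max()
for nm,p in {"S outer":[(340,60),(430,105),(490,170),(522,240),(500,400),(450,458),(350,508),(75,260),(75,330),(175,112)],
 "T outer":[(280,62),(340,62),(450,120),(528,270),(520,340),(290,518),(150,460),(68,300),(100,170)],
 "T bore":[(148,290),(200,400),(285,443),(430,290),(290,142),(410,360)]}.items(): print(nm,fit(w(p)))
for nm,cc,E in [("S",None,[("A0",262,70),("A1",530,268),("C1",505,400),("C1i",445,355),("C0",200,515),("C0i",225,450),("B0",95,425),("B0i",165,385)]),("T",None,[("94",279,64),("94i",279,135),("4",524,268),("-116",205,497),("-116i",226,432)])]:
    cc=fit(w([(340,60),(430,105),(490,170),(522,240),(500,400),(450,458),(350,508),(75,260),(75,330),(175,112)]if nm=="S" else [(280,62),(340,62),(450,120),(528,270),(520,340),(290,518),(150,460),(68,300),(100,170)]))[0]
    for e in E:
        d=w([e[1:]])[0]-cc[:2]; print(nm,e[0],np.degrees(np.arctan2(d[1],d[0])),np.hypot(*d))
b=np.array([.453,.142])
cv2.imwrite("pics/rbS36.png",rect(S,b,.075,.036,600)); cv2.imwrite("pics/rbT36.png",cv2.convertScaleAbs(rect(T,b,.075,.036,600),alpha=2.2,beta=-70))
cv2.imwrite("pics/rbh.png",np.hstack([rect(S,b,.06,.09,400),cv2.convertScaleAbs(rect(T,b,.06,.09,400),alpha=2.2,beta=-70)]))
E
```

```text
S outer (array([ 0.45548018, -0.15531449,  0.05659952]), np.float64(0.0021057914946396167))
T outer (array([ 0.45580025, -0.15453548,  0.057323  ]), np.float64(0.0006191476954320249))
T bore (array([ 0.4552967 , -0.15219494,  0.03606339]), np.float64(0.002177124628673595))
S A0 10.008910229323977 0.05584045944634173
S A1 -84.61836110192523 0.057660872199188924
S C1 -118.39344129554264 0.058140386507765485
S C1i -114.39081994852955 0.03966098034702859
S C0 155.91531028270694 0.061827629502161384
S C0i 154.71951210630277 0.04442241045436663
S B0 123.34818063653503 0.06168088817389013
S B0i 125.09811750745507 0.041550885287898555
T 94 4.751439030946672 0.05636674607467057
T 94i 6.933719353014328 0.03867626476216626
T 4 -84.87086599472325 0.05691110082932452
T -116 156.06105516141503 0.05717605864978089
T -116i 153.49755287208427 0.04020553877957705
```

View pics/rbS36.png

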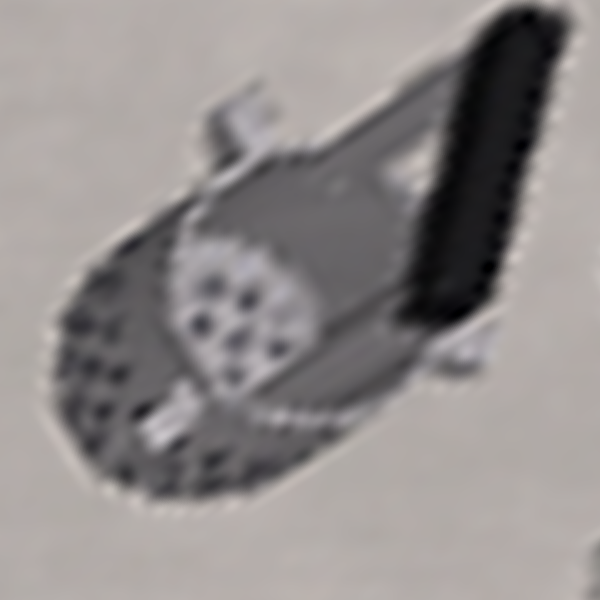

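View pics/rbT36.png

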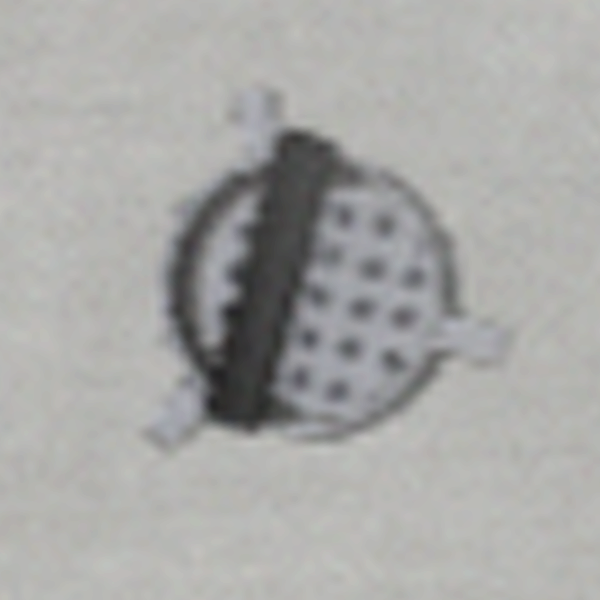

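View pics/rbh.png

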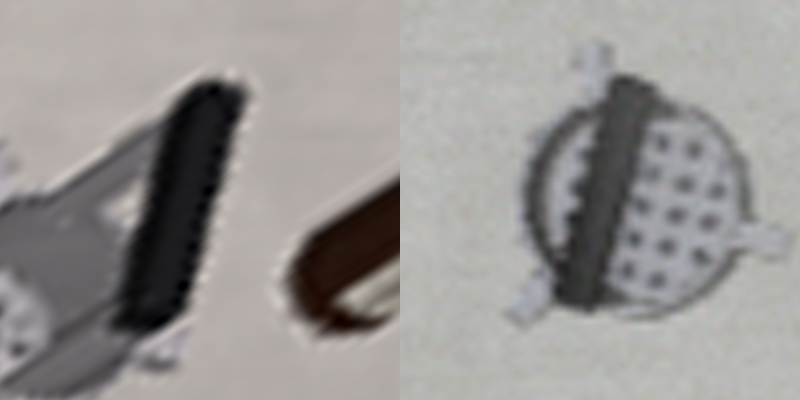

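```bash
python3 - <<'E'
from h import *
b=np.array([.453,.142])
def w(px,half,n):
    px=np.float64(px); s=2*half/(n-1); return np.c_[b[0]+half-px[:,1]*s, b[1]+half-px[:,0]*s]
L=w([(255,88),(508,343),(152,440)],.075,600)
# circumcentre
A=2*(L[1:]-L[0]);y=(L[1:]**2).sum(1)-(L[0]**2).sum(); c=np.linalg.solve(A,y); d=L-c
print("lugs",c,np.hypot(*d.T),np.degrees(np.arctan2(d[:,1],d[:,0]))-[30,270-360,150])
for n,p in {"T":[(235,80),(180,306)],"S":[(215,85),(150,322)]}.items():
    h=w(p,.06,400); v=h[0]-h[1]; print(n,h.mean(0),np.hypot(*v),np.degrees(np.arctan2(v[1],v[0])))
print(w([(300,305)],.075,600)," cup rim centre in T")
print(manip.read_state()["time"])
E
```

```text
lugs [0.45458354 0.14107106] [0.05277899 0.05277899 0.05277899] [-16.77726788 -13.67387766 -15.84312324]
T [0.45495489 0.13959398] 0.06995374936848975 -13.677776114838888
S [0.45179699 0.14711278] 0.0739103480958929 -15.336911337735897
[[0.4516227  0.14187479]]  cup rim centre in T
0.4
```

Emit:
{"name": "servo_tool", "arguments": {"rows": [0.052, 0.149, 0, -0.088, 0.052, 0.149, 0, -0.088, 0.052, 0.149, 0, -0.088, 0.052, 0.149, 0, -0.088, 0.052, 0.149, 0, -0.088], "gripper": 100}}

```text
time: 1.02
tcp_pos: [0.2984, -0.3063, 0.2389]
orientation: [0.996, 0.085, 0.0, 0.0]
force: [0.8, -1.2, 0.7]
gripper_width: 0.0879
```

Emit:
{"name": "servo_tool", "arguments": {"rows": [0.052, 0.149, 0, -0.088, 0.052, 0.149, 0, -0.088, 0.052, 0.149, 0, -0.088, 0.052, 0.149, 0, -0.088, 0.052, 0.149, 0, -0.088]}}

```text
time: 1.65
tcp_pos: [0.3765, -0.0828, 0.2391]
orientation: [1.0, -0.024, 0.001, 0.0]
force: [0.8, 0.1, 0.4]
gripper_width: 0.0882
```

Emit:
{"name": "servo_tool", "arguments": {"rows": [0.052, 0.149, 0, -0.088, 0.052, 0.149, 0, -0.088, 0.052, 0.149, 0, -0.088, 0.052, 0.149, 0, -0.088, 0.052, 0.149, 0, -0.088]}}

```text
time: 2.28
tcp_pos: [0.4545, 0.1409, 0.239]
orientation: [0.991, -0.134, 0.0, 0.0]
force: [0.8, -0.6, -0.3]
gripper_width: 0.0886
```

Emit:
{"name": "servo_tool", "arguments": {"rows": [0, 0, 0, 0, 0, 0, 0, 0, 0, 0, 0, 0, 0, 0, 0, 0, 0, 0, 0, 0]}}

```text
time: 2.9
tcp_pos: [0.4542, 0.1386, 0.2389]
orientation: [0.991, -0.134, 0.0, -0.0]
force: [-1.0, 0.4, 0.3]
gripper_width: 0.0878
```

Emit:
{"name": "servo_tool", "arguments": {"rows": [0, 0, -0.08, 0, 0, 0, -0.08, 0, 0, 0, -0.08, 0, 0, 0, -0.08, 0, 0, 0, -0.08, 0]}}

```text
time: 3.52
tcp_pos: [0.4542, 0.139, 0.1181]
orientation: [0.991, -0.133, 0.0, -0.0]
force: [0.4, 0.0, 0.0]
gripper_width: 0.0884
```

```bash
python3 - <<'E'
from h import *
s=manip.grab_frame("side");t=manip.grab_frame("top")
for i in range(3): print(manip.read_state()["tcp_pos"],manip.read_state()["time"])
def cr(im,x,y,w,h,k): return cv2.resize(im[y:y+h,x:x+w],None,fx=k,fy=k,interpolation=cv2.INTER_CUBIC)
cv2.imwrite("pics/pre.png",cv2.resize(np.hstack([cr(s["image"],190,170,90,90,5),cr(t["image"],160,170,90,90,5)]),(800,400)))
E
```

```text
[0.45210625 0.13886691 0.1164182 ] 3.625
[0.45210625 0.13886691 0.1164182 ] 3.625
[0.45210625 0.13886691 0.1164182 ] 3.625
```

View pics/pre.png

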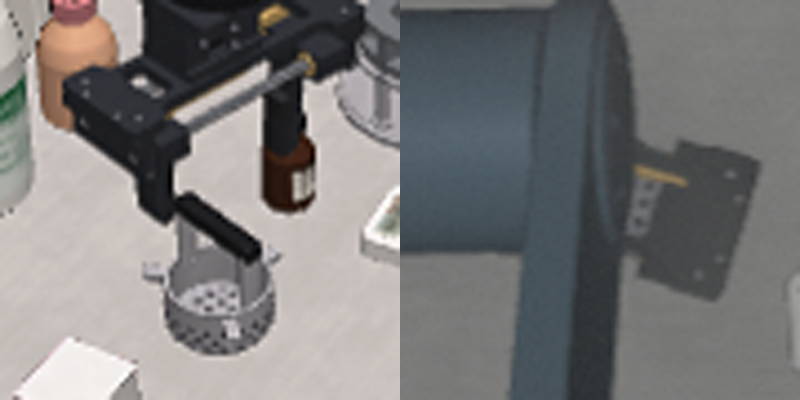

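The side view shows the fingers straddling the handle (crop about (220,225)), with the dropper clear. I'll descend and close.

Emit:
{"name": "servo_tool", "arguments": {"rows": [0, 0, -0.037, 0, 0, 0, -0.037, 0, 0, 0, -0.037, 0, 0, 0, -0.037, 0, 0, 0, -0.037, 0]}}

```text
time: 4.25
tcp_pos: [0.4541, 0.1393, 0.0625]
orientation: [0.991, -0.133, -0.0, -0.0]
force: [1.3, -0.3, 0.0]
gripper_width: 0.088
```

Emit:
{"name": "servo_tool", "arguments": {"rows": [0, 0, 0, 0, 0, 0, 0, 0, 0, 0, 0, 0, 0, 0, 0, 0, 0, 0, 0, 0], "gripper": 0}}

```text
time: 4.88
tcp_pos: [0.4543, 0.1393, 0.0635]
orientation: [0.991, -0.133, 0.0, -0.0]
force: [-0.6, 0.9, -0.1]
gripper_width: 0.0401
```

Emit:
{"name": "servo_tool", "arguments": {"rows": [0, 0, 0, 0, 0, 0, 0, 0, 0, 0, 0, 0, 0, 0, 0, 0, 0, 0, 0, 0]}}

```text
time: 5.5
tcp_pos: [0.4544, 0.1394, 0.0634]
orientation: [0.991, -0.133, 0.0, -0.0]
force: [0.3, 1.9, 0.7]
gripper_width: 0.0134
```

Emit:
{"name": "servo_tool", "arguments": {"rows": [0, 0, 0.08, 0, 0, 0, 0.1, 0, 0, 0, 0.1, 0, 0, 0, 0.1, 0, 0, 0, 0.09, 0]}}

```text
time: 6.12
tcp_pos: [0.4533, 0.139, 0.2044]
orientation: [0.991, -0.133, -0.001, 0.0]
force: [0.2, -0.1, -3.1]
gripper_width: 0.0134
```

Emit:
{"name": "servo_tool", "arguments": {"rows": [0, -0.08, 0, 0.03, 0, -0.1, 0, 0.03, 0, -0.1, 0, 0.03, 0, -0.1, 0, 0.03, 0, -0.1, 0, 0.03]}}

```text
time: 6.75
tcp_pos: [0.4531, -0.0057, 0.2033]
orientation: [0.995, -0.096, -0.001, 0.0]
force: [0.7, 0.2, -3.4]
gripper_width: 0.0133
```

```bash
python3 - <<'E'
from h import *
s=manip.grab_frame("side");t=manip.grab_frame("top")
st=manip.read_state();print(st["tcp_pos"],st["force"],st["time"])
cv2.imwrite("pics/mid.png",np.hstack([cv2.resize(x["image"],(400,300)) for x in(s,t)]))
E
```

```text
[ 0.45339697 -0.00702118  0.20339451] [-0.52826963  0.25175408 -2.7500022 ] 6.85
```

View pics/mid.png

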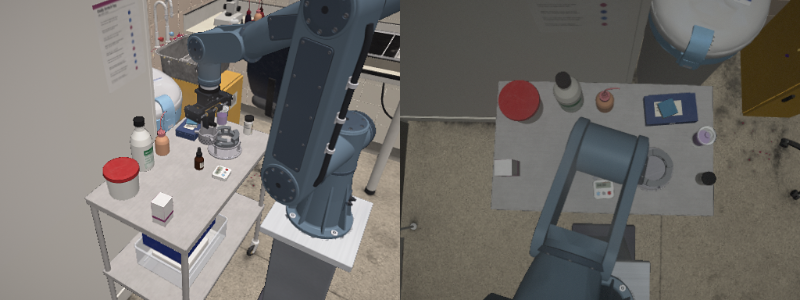

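Emit:
{"name": "servo_tool", "arguments": {"rows": [0.002, -0.1, 0, 0.03, 0.002, -0.1, 0, 0, 0.002, -0.1, 0, 0, 0.001, -0.1, 0, 0, 0, -0.095, 0, 0]}}

```text
time: 7.48
tcp_pos: [0.4556, -0.1534, 0.2034]
orientation: [0.996, -0.089, -0.001, -0.0]
force: [0.3, 0.4, -3.1]
gripper_width: 0.0134
```

Emit:
{"name": "servo_tool", "arguments": {"rows": [0, 0, -0.02, 0, 0, 0, -0.02, 0, 0, 0, -0.02, 0, 0, 0, -0.01, 0, 0, 0, 0, 0]}}

```text
time: 8.1
tcp_pos: [0.4561, -0.1527, 0.1829]
orientation: [0.996, -0.088, -0.0, -0.0]
force: [-0.9, -0.6, -3.0]
gripper_width: 0.0132
```

```bash
python3 - <<'E'
from h import *
s=manip.grab_frame("side");t=manip.grab_frame("top")
st=manip.read_state();print(st["tcp_pos"],st["orientation"],st["force"],st["time"])
def cr(im,x,y,w,h,k): return cv2.resize(im[y:y+h,x:x+w],None,fx=k,fy=k,interpolation=cv2.INTER_CUBIC)
cv2.imwrite("pics/above_s.png",cr(s["image"],250,120,75,85,7))
cv2.imwrite("pics/above_t.png",cv2.convertScaleAbs(cr(t["image"],275,165,100,100,6),alpha=2,beta=-40))
E
```

```text
[ 0.45637416 -0.15307163  0.1834054 ] [ 9.96091737e-01 -8.83245393e-02  1.53532127e-04  6.57507881e-05] [ 0.07991885 -0.17676439 -3.44857714] 8.2
```

View pics/above_s.png

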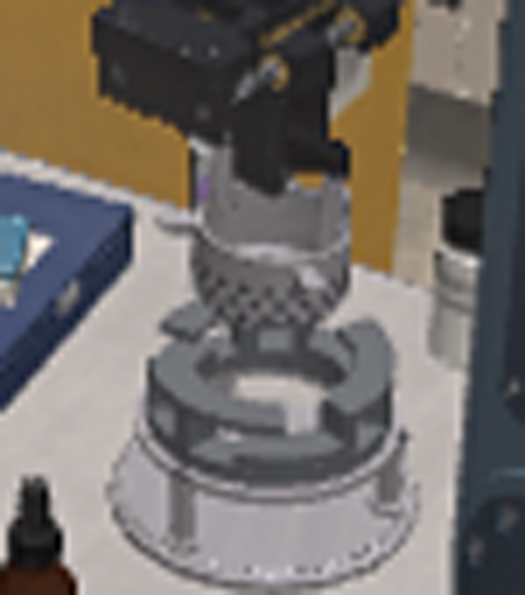

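View pics/above_t.png

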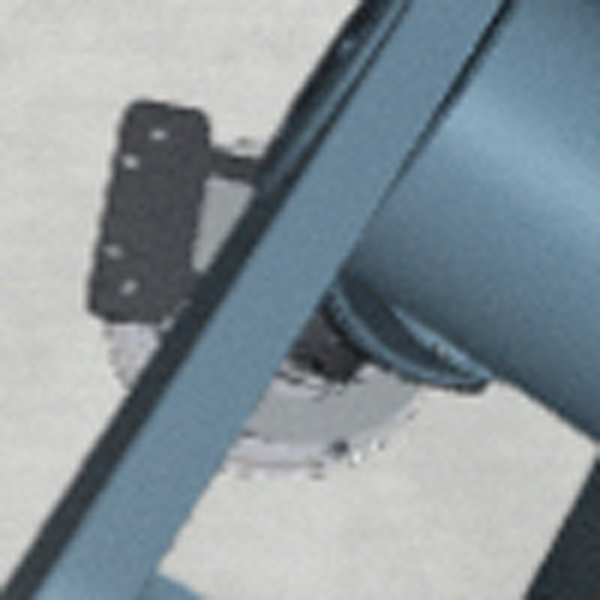

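```bash
python3 - <<'E'
from h import *
s=manip.grab_frame("side"); st=manip.read_state(); p=st["tcp_pos"]; q=st["orientation"]
yaw=2*np.arctan2(q[1],q[0]); print(np.degrees(yaw))
o=np.array([p[0],p[1],p[2]+.0187-.083])
a=np.linspace(0,2*np.pi,360)
def circ(c,r,z): return np.c_[c[0]+r*np.cos(a),c[1]+r*np.sin(a),np.full(360,z)]
im=cv2.resize(s["image"][120:205,250:325],None,fx=7,fy=7,interpolation=cv2.INTER_CUBIC)
def dr(P,col):
    for u in proj(s,P): 
        x=(u-[250,120]+.5)*7-.5; cv2.circle(im,(int(round(x[0])),int(round(x[1]))),1,col,-1)
dr(circ(o,.036,o[2]+.04),(0,0,255)); dr(circ(o,.031,o[2]),(0,0,255))
dr(circ((.4556,-.155),.058,.085),(0,255,0)); dr(circ((.4556,-.155),.039,.085),(0,255,0))
for k in (30,150,270):
    t=yaw+np.radians(k)
    dr(np.array([[o[0]+r*np.cos(t)+e*np.sin(t),o[1]+r*np.sin(t)-e*np.cos(t),o[2]+.036] for r in np.linspace(.036,.052,12) for e in(-.005,.005)]),(0,255,255))
    for e in (-15,15):
        t=np.radians(19.9-30+k+e); dr(np.array([[.4556+r*np.cos(t),-.155+r*np.sin(t),.085] for r in np.linspace(.039,.058,12)]),(255,0,0))
cv2.imwrite("pics/ov1.png",im)
E
```

```text
-10.139188032125737
```

View pics/ov1.png

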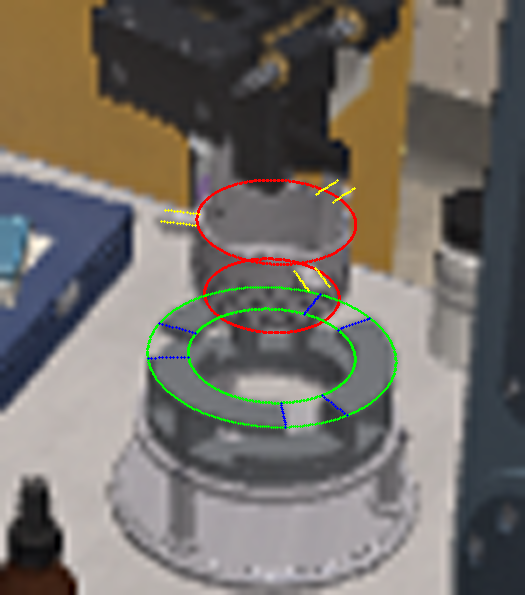

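Emit:
{"name": "servo_tool", "arguments": {"rows": [-0.004, -0.006, -0.03, 0, 0, 0, -0.04, 0, 0, 0, -0.04, 0, 0, 0, -0.04, 0, 0, 0, -0.03, 0]}}

```text
time: 8.88
tcp_pos: [0.4547, -0.1549, 0.1281]
orientation: [0.996, -0.089, -0.0, -0.0]
force: [0.5, -0.9, -3.4]
gripper_width: 0.0137
```

Emit:
{"name": "servo_tool", "arguments": {"rows": [0, 0, 0, 0, 0, 0, 0, 0, 0, 0, 0, 0, 0, 0, 0, 0, 0, 0, 0, 0]}}

```text
time: 9.5
tcp_pos: [0.4551, -0.1551, 0.1294]
orientation: [0.996, -0.088, 0.0, 0.0]
force: [0.2, -0.3, -2.7]
gripper_width: 0.0132
```

```bash
cat > ov.py <<'E'
from h import *
import sys
s=manip.grab_frame("side"); st=manip.read_state(); p=st["tcp_pos"]; q=st["orientation"]
print(p,st["force"],st["torque"],st["time"])
yaw=2*np.arctan2(q[1],q[0])
o=np.array([p[0],p[1],p[2]+.0187-.083])
a=np.linspace(0,2*np.pi,360)
def circ(c,r,z): return np.c_[c[0]+r*np.cos(a),c[1]+r*np.sin(a),np.full(360,z)]
im0=cv2.resize(s["image"][135:205,250:325],None,fx=8,fy=8,interpolation=cv2.INTER_CUBIC); im=im0.copy()
def dr(P,col):
    for u in proj(s,P): 
        x=(u-[250,135]+.5)*8-.5; cv2.circle(im,(int(round(x[0])),int(round(x[1]))),1,col,-1)
dr(circ(o,.036,o[2]+.04),(0,0,255))
dr(circ((.4556,-.155),.058,.085),(0,255,0))
for k in (30,150,270):
    t=yaw+np.radians(k)
    dr(np.array([[o[0]+r*np.cos(t)+e*np.sin(t),o[1]+r*np.sin(t)-e*np.cos(t),o[2]+.036] for r in np.linspace(.036,.052,12) for e in(-.005,.005)]),(0,255,255))
cv2.imwrite("pics/%s.png"%sys.argv[1],cv2.resize(np.hstack([im0,im]),(800,373),interpolation=cv2.INTER_AREA))
E
python3 ov.py ov2
```

```text
[ 0.45509238 -0.1550511   0.12936887] [ 0.0174769  -0.23855152 -4.67096181] [ 0.03441838 -0.02442754 -0.08793212] 9.55
```

View pics/ov2.png

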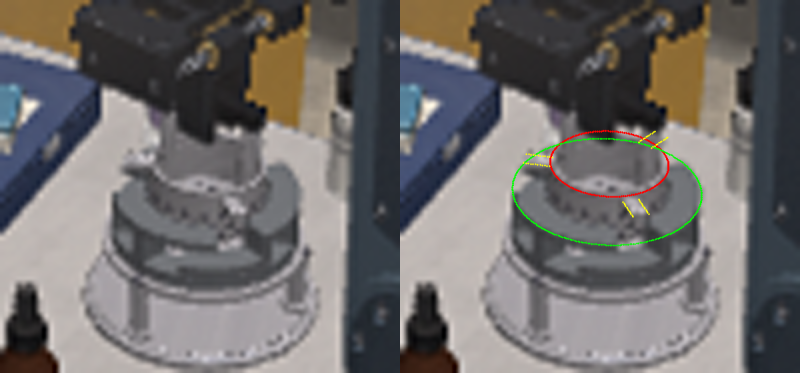

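Emit:
{"name": "servo_tool", "arguments": {"rows": [0, 0, -0.01, 0, 0, 0, -0.008, 0, 0, 0, -0.006, 0, 0, 0, -0.004, 0, 0, 0, 0, 0]}}

```text
time: 10.18
tcp_pos: [0.455, -0.155, 0.1207]
orientation: [0.996, -0.088, -0.0, -0.0]
force: [-0.1, 0.0, -3.1]
gripper_width: 0.0136
```

```bash
python3 ov.py ov3
```

```text
[ 0.45502911 -0.15501898  0.12080484] [-0.03881413  0.04109192 -3.33731761] [ 0.0593174  -0.01017607 -0.00253613] 10.225
```

View pics/ov3.png

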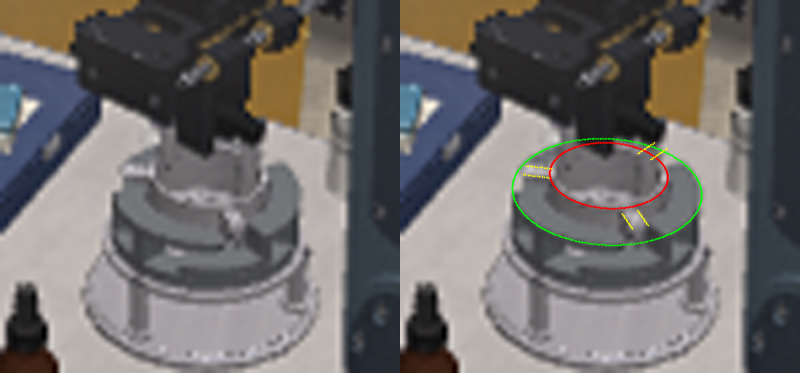

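Emit:
{"name": "servo_tool", "arguments": {"rows": [0, 0, -0.006, 0, 0, 0, -0.006, 0, 0, 0, -0.006, 0, 0, 0, -0.006, 0, 0, 0, 0, 0]}}

```text
time: 10.85
tcp_pos: [0.4549, -0.1549, 0.1134]
orientation: [0.996, -0.088, -0.0, -0.0]
force: [0.1, 0.2, -3.0]
gripper_width: 0.0133
```

Emit:
{"name": "servo_tool", "arguments": {"rows": [0, 0, -0.008, 0, 0, 0, -0.008, 0, 0, 0, -0.006, 0, 0, 0, -0.004, 0, 0, 0, 0, 0]}}

```text
time: 11.48
tcp_pos: [0.4549, -0.155, 0.1057]
orientation: [0.996, -0.088, -0.0, -0.0]
force: [0.2, -0.0, -3.5]
gripper_width: 0.0135
```

```bash
python3 ov.py ov4
```

```text
[ 0.45499808 -0.15500518  0.10578978] [ 0.0892898   0.25476396 -4.13832041] [ 0.06562604 -0.00865763  0.00644547] 11.525
```

View pics/ov4.png

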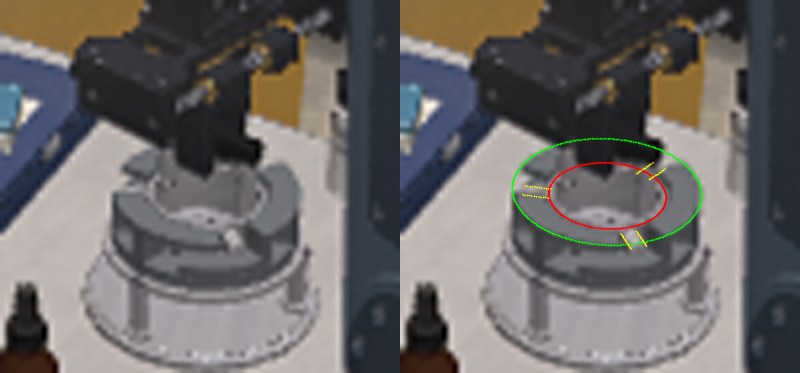

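The lugs are down through the gaps and there is no contact force. Twisting clockwise.

Emit:
{"name": "servo_tool", "arguments": {"rows": [0, 0, -0.003, -0.06, 0, 0, 0, -0.1, 0, 0, 0, -0.1, 0, 0, 0, -0.1, 0, 0, 0, -0.1]}}

```text
time: 12.15
tcp_pos: [0.4549, -0.155, 0.1048]
orientation: [0.979, -0.204, -0.0, 0.0]
force: [-0.6, -0.3, -4.4]
gripper_width: 0.0135
```

```bash
python3 ov.py ov5
```

```text
[ 0.454861   -0.15496467  0.1047834 ] [-0.00774211 -0.67561803 -4.04392655] [0.03385492 0.04532318 0.00274586] 12.2
```

Emit:
{"name": "servo_tool", "arguments": {"rows": [0, 0, 0, -0.1, 0, 0, 0, -0.1, 0, 0, 0, -0.1, 0, 0, 0, -0.1, 0, 0, 0, -0.1]}}

```text
time: 12.82
tcp_pos: [0.4548, -0.1549, 0.1047]
orientation: [0.946, -0.324, -0.0, -0.0]
force: [-0.2, 0.5, -3.8]
gripper_width: 0.0133
```

Emit:
{"name": "servo_tool", "arguments": {"rows": [0, 0, 0, -0.1, 0, 0, 0, -0.1, 0, 0, 0, -0.1, 0, 0, 0, -0.08, 0, 0, 0, -0.06]}}

```text
time: 13.45
tcp_pos: [0.4548, -0.1549, 0.1048]
orientation: [0.905, -0.425, -0.0, -0.0]
force: [-0.9, 0.3, -3.2]
gripper_width: 0.0135
```

```bash
python3 ov.py ov6; python3 -c "
from workcell import manip;import numpy as np
q=manip.read_state()['orientation'];print(np.degrees(2*np.arctan2(q[1],q[0])))"
```

```text
[ 0.45484064 -0.15490874  0.10476586] [-0.54686896  1.04659777 -4.92661081] [ 0.04895862  0.06830957 -0.03343094] 13.5
-50.39479332095173
```

View pics/ov6.png

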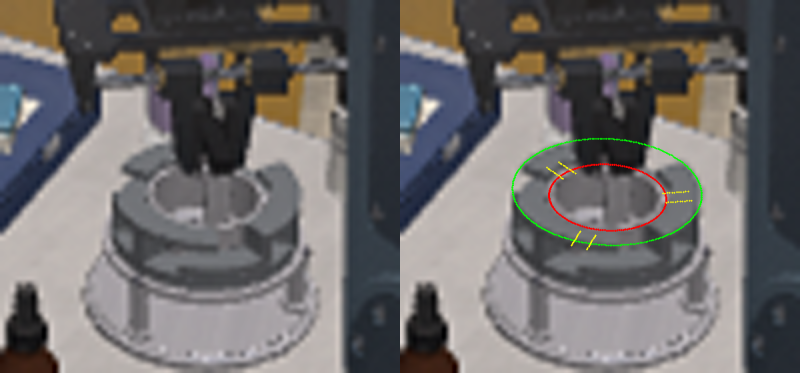

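Emit:
{"name": "servo_tool", "arguments": {"rows": [0, 0, 0, -0.08, 0, 0, 0, -0.08, 0, 0, 0, -0.08, 0, 0, 0, -0.06, 0, 0, 0, -0.04]}}

```text
time: 14.12
tcp_pos: [0.4549, -0.1549, 0.1048]
orientation: [0.866, -0.5, -0.0, -0.0]
force: [0.4, 0.1, -4.9]
gripper_width: 0.0136
```

Emit:
{"name": "servo_tool", "arguments": {"rows": [0, 0, -0.003, 0, 0, 0, -0.003, 0, 0, 0, -0.003, 0, 0, 0, -0.003, 0, 0, 0, 0, 0]}}

```text
time: 14.75
tcp_pos: [0.455, -0.155, 0.1012]
orientation: [0.866, -0.5, -0.0, -0.0]
force: [-0.3, -0.2, -3.4]
gripper_width: 0.013
```

```bash
python3 ov.py ov7; python3 -c "
from workcell import manip;import numpy as np
q=manip.read_state()['orientation'];print(np.degrees(2*np.arctan2(q[1],q[0])))"
```

```text
[ 0.45498553 -0.15499865  0.10124305] [-0.46222188  0.55036675 -3.63627995] [ 0.11766655 -0.03375508 -0.02535397] 14.8
-59.99580012757484
```

Emit:
{"name": "servo_tool", "arguments": {"rows": [0, 0, -0.003, 0, 0, 0, -0.003, 0, 0, 0, -0.003, 0, 0, 0, -0.002, 0, 0, 0, 0, 0]}}

```text
time: 15.42
tcp_pos: [0.455, -0.155, 0.0979]
orientation: [0.866, -0.5, -0.0, -0.0]
force: [0.7, -0.1, -3.5]
gripper_width: 0.0132
```

```bash
python3 ov.py ov8
```

```text
[ 0.45499446 -0.15501758  0.09798221] [-0.53705548  1.41189724 -3.61988573] [0.08876835 0.01838263 0.01344377] 15.475
```

View pics/ov8.png

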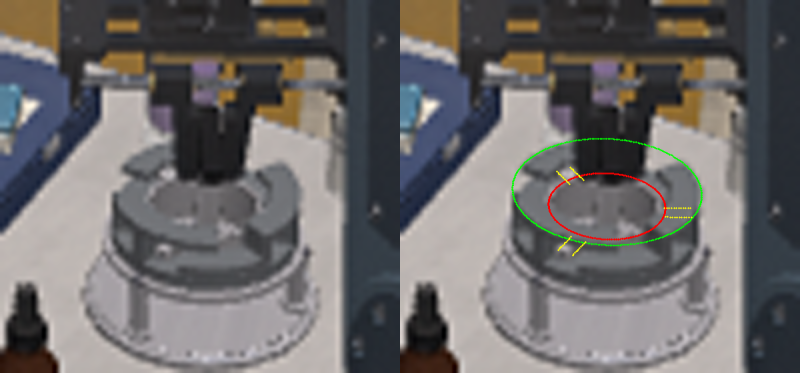

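Into the notches, still without contact. I'll go down the last 1.5 to 2 mm until weight comes off.

Emit:
{"name": "servo_tool", "arguments": {"rows": [0, 0, -0.002, 0, 0, 0, -0.002, 0, 0, 0, -0.002, 0, 0, 0, 0, 0, 0, 0, 0, 0]}}

```text
time: 16.1
tcp_pos: [0.455, -0.155, 0.0962]
orientation: [0.866, -0.5, 0.0, -0.0]
force: [0.4, 0.7, -4.3]
gripper_width: 0.0135
```

```bash
python3 ov.py ov9
```

```text
[ 0.45500057 -0.15499645  0.09619199] [-0.27029307  0.1280781  -3.4154845 ] [ 0.07804112  0.00425809 -0.03699989] 16.15
```

Emit:
{"name": "servo_tool", "arguments": {"rows": [0, 0, -0.002, 0, 0, 0, -0.002, 0, 0, 0, 0, 0, 0, 0, 0, 0, 0, 0, 0, 0]}}

```text
time: 16.77
tcp_pos: [0.4554, -0.1551, 0.0954]
orientation: [0.866, -0.5, 0.0, -0.0]
force: [2.0, 1.1, 1.5]
gripper_width: 0.0133
```

```bash
python3 ov.py ov10
```

```text
[ 0.45540483 -0.15514377  0.09533627] [2.04201119 1.11056969 1.02827683] [ 0.24101167 -0.17867448  0.03182289] 16.825
```

Emit:
{"name": "servo_tool", "arguments": {"rows": [0, 0, 0, 0, 0, 0, 0, 0, 0, 0, 0, 0, 0, 0, 0, 0, 0, 0, 0, 0], "gripper": 70}}

```text
time: 17.45
tcp_pos: [0.455, -0.155, 0.095]
orientation: [0.866, -0.5, -0.0, 0.0]
force: [-0.2, 0.2, 0.5]
gripper_width: 0.0606
```

Emit:
{"name": "servo_tool", "arguments": {"rows": [0, 0, 0.0, 0, 0, 0, 0, 0, 0, 0, 0.02, 0, 0, 0, 0.05, 0, 0, 0, 0.07, 0]}}

```text
time: 18.08
tcp_pos: [0.4549, -0.155, 0.138]
orientation: [0.866, -0.5, -0.0, -0.0]
force: [0.4, 0.3, 0.3]
gripper_width: 0.0619
```

Emit:
{"name": "servo_tool", "arguments": {"rows": [0, 0, 0.1, 0, 0, 0, 0.1, 0, -0.1, 0, 0.1, 0, -0.15, 0, 0, 0, -0.15, 0, 0, 0]}}

```text
time: 18.7
tcp_pos: [0.3342, -0.1551, 0.2285]
orientation: [0.866, -0.5, 0.001, 0.0]
force: [-0.3, 0.2, -0.2]
gripper_width: 0.0619
```

Emit:
{"name": "servo_tool", "arguments": {"rows": [0, 0.15, 0, 0, 0, 0.2, 0, 0, 0, 0.2, 0, 0, 0, 0.2, 0, 0, 0, 0.2, 0, 0]}}

```text
time: 19.32
tcp_pos: [0.3351, 0.1319, 0.2286]
orientation: [0.866, -0.5, 0.002, -0.001]
force: [1.2, -0.2, 0.4]
gripper_width: 0.0618
```

```bash
python3 - <<'E'
from h import *
s=manip.grab_frame("side");t=manip.grab_frame("top");st=manip.read_state();print(st["tcp_pos"],st["force"],st["time"])
def cr(im,x,y,w,h,k): return cv2.resize(im[y:y+h,x:x+w],None,fx=k,fy=k,interpolation=cv2.INTER_CUBIC)
cv2.imwrite("pics/fin.png",np.hstack([cr(s["image"],250,135,75,75,5),cv2.convertScaleAbs(cr(t["image"],285,180,75,75,5),alpha=2,beta=-50)]))
cv2.imwrite("pics/fin2.png",np.hstack([cv2.resize(x["image"],(400,300)) for x in(s,t)]))
E
```

```text
[0.33372272 0.13553432 0.22822375] [ 0.64892839 -0.54612855  0.05056851] 19.425
```

View pics/fin.png

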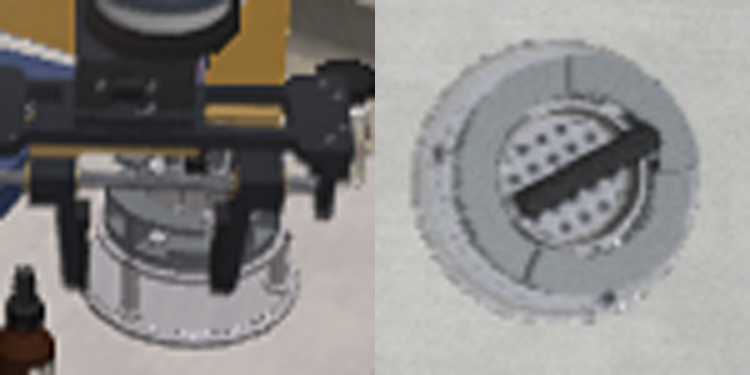

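View pics/fin2.png

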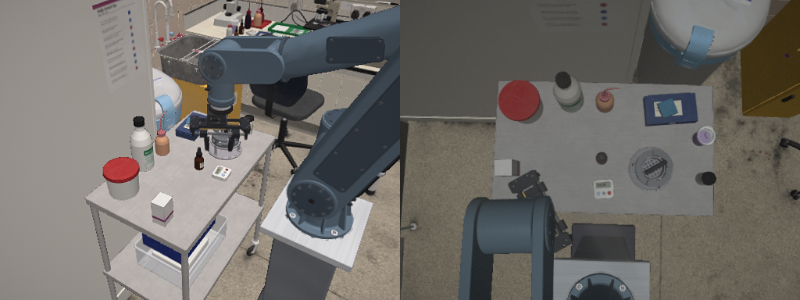

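The top view shows the basket seated and level in the collar, with its handle near crop (585,170). The gripper blocks the side view, so I'll move it up and look again.

Emit:
{"name": "servo_tool", "arguments": {"rows": [0, 0.05, 0.1, 0, 0, 0.1, 0.1, 0, 0, 0.1, 0.1, 0, 0, 0.1, 0.1, 0, 0, 0.1, 0.1, 0]}}

```text
time: 20.05
tcp_pos: [0.3352, 0.265, 0.3791]
orientation: [0.866, -0.5, 0.001, -0.0]
force: [0.5, -0.7, 0.2]
gripper_width: 0.0615
```

```bash
python3 - <<'E'
from h import *
s=manip.grab_frame("side");t=manip.grab_frame("top");st=manip.read_state();print(st["tcp_pos"],st["force"],st["time"])
e=[[285+(648-375)/5,180+135/5],[285+(522-375)/5,180+205/5]]
h=plane(t,e,.122);print(h.mean(0),h[0]-h[1],np.linalg.norm(h[0]-h[1]),np.degrees(np.arctan2(*(h[0]-h[1])[[1,0]])))
k=8;im=cv2.resize(s["image"][135:205,250:325],None,fx=k,fy=k,interpolation=cv2.INTER_CUBIC);im0=im.copy()
yaw=np.radians(-60.1);c=np.array([.4556,-.155]);u=np.array([np.cos(yaw),np.sin(yaw)]);v=np.array([-u[1],u[0]])
P=[[*(c+x*u+y*v),z] for x in np.linspace(-.036,.036,15) for y in(-.007,.007) for z in(.122,.108)]
for q in proj(s,P):
    x=(q-[250,135]+.5)*k-.5; cv2.circle(im,(int(x[0]),int(x[1])),2,(0,255,255),-1)
cv2.imwrite("pics/fin3.png",cv2.resize(np.hstack([im0,im]),(800,373)))
E
```

```text
[0.33624403 0.26635488 0.3811616 ] [-0.28137604 -1.01297505  0.3551715 ] 20.15
[ 0.45463109 -0.15377338  0.122     ] [ 0.03369937 -0.05757369  0.        ] 0.06671114850652897 -59.65846236110461
```

View pics/fin3.png

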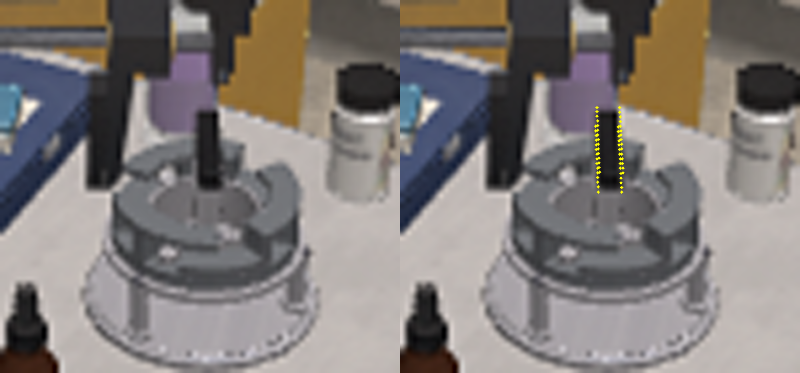

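The handle lies on the outline predicted for the locked pose (right crop about (610,150)), upright. I'll let the arm settle and hand in.

Emit:
{"name": "servo_tool", "arguments": {"rows": [0, 0, 0, 0, 0, 0, 0, 0, 0, 0, 0, 0, 0, 0, 0, 0, 0, 0, 0, 0]}}

```text
time: 20.78
tcp_pos: [0.335, 0.2648, 0.3769]
orientation: [0.866, -0.5, -0.0, 0.0]
force: [0.6, 0.1, -1.1]
gripper_width: 0.0618
```

```bash
python3 -c "
from workcell import manip
print(manip.sign_off())"
```

```text
the job is handed in; nothing more can be done
None
```

The basket is hanging locked in the stand and I handed the job in at about 20.8 s of the 51 s allowed; the sign-off gives no verdict.

**What I did:** I found one collar gap at about 19.9° from the world x axis, with the others 120° on. I gripped the basket by its handle, lowered the lugs through the gaps without contact, and twisted it 50° clockwise. I then lowered it until the floor of the notches took the weight, let go and moved the arm clear.

**Last checks:**
- **Height:** the tool ended at about 95 mm, against 96 mm expected, so the basket should be at the nominal 8 mm below the collar's top to within about 1 mm.
- **Position:** the top camera put the handle's middle about 1.5 mm from the stand's axis. The basket's turn was -59.7°, against -60.1° expected.
- **Upright:** the side camera showed the handle on its predicted outline. I judged this by eye and did not measure the tilt.
- **Force:** the tool's force reading never went much beyond the basket's own weight, about 3 to 5 N.
- **Other objects:** the dropper, pot, carton and jar looked undisturbed in the pictures; I did not re-measure their positions.

**Disagreements:** my first readings differed slightly between the two cameras. The handle's direction differed by about 2°, and the collar's bore and outer edge in the top view gave centres about 2 mm apart. One gap edge in the side view was about 5° off, so I left it out. None of this affected the fit.

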